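Bring the speed lever to zero and reset the tripped drive

ROBOT

A 6-joint arm with a two-finger parallel gripper is mounted at the origin on the work surface. World frame = base frame: x ahead of the robot, y to its left, z up, the work surface at z = 0. Lengths are in m, angles in rad, forces in N, time in s.
With the tool pointing down it reaches from about 0.25 to 0.725 m from the base axis. Payload 4 kg.
Tool frame: the origin (TCP) lies at the very end of the fingers, on their centre line; the grasp point (between the pads) lies 19 mm behind it (arm.grip_depth is the distance from the TCP to the grasp point, in m); z points along the fingers, y is the line along which they close (so a half turn about z gives the same grasp; the last joint's range is limited). The gripper opens to 85 mm and grips with 20 to 120 N. Pads are 22 mm wide; open, the fingers measure 114 mm over their backs; the gripper's body (76 mm by 85 mm) begins 54 mm behind the grasp point. The pads swing forward as they close: fully open they stand 13 mm farther back than shut.
Start: joints at [1.338, 0.241, 0.005, 1.335, 0, 1.571], TCP at [0.115, 0.487, 0.231] pointing down, gripper open.
Joint ranges: [-2.72, 2.72], [-1.05, 1.87], [-1.09, 1.28], [-1.99, 2.15], [-1.42, 1.44], [-3.14, 3.14]. Speed limits (rad/s): [2.79, 2.79, 3.14, 3.14, 3.14, 3.14].

INTERFACE

Orientations are given as a unit quaternion [w, x, y, z].
In Python, from workcell import arm gives the robot as it stands.
- The arm moves only by the tool carry_out, never from a script. Its argument "increments" is a list of rows, each a list of 6 numbers: the shift along the tool's x, y, z in units of 30 mm (1.0 is 30 mm), then the turn, a rotation vector about the tool's x, y, z in units of 0.08 rad (1.0 is 0.08 rad). In form: [[dx, dy, dz, ax, ay, az], ...]. A call has 1 to 10 rows; each row shifts and turns the commanded pose from where the row before left it, along the tool's axes as they then stand; what a row does not reach is not made up. A row lasts 1/8 s, in which the tool goes at most 62.5 mm and 10.7 degrees, less where a joint would pass 70% of its speed; a pose out of reach is approached as far as the arm can. A call with a number of a shift or a turn outside -1 to 1 is refused whole. A call with a gripper value outside its range is refused whole. "hand" is the closure, from -1 (fully open) to 1 (shut), so that 0 is half open, set as the call begins (left out, the last holds). The fingers move at their own pace and stop on an object; "newtons" is the grip in N (left out, the last holds). Time passes only in rows, so rows that do not move let the fingers close. It gives the time, the measured TCP pose, the force, the opening and the grip force at its end, in the units of the state.
- arm.read_state(): the state, without advancing time (a new reading comes with each control period).
- arm.grab_frame(name): name is "scene" or "top" or "wrist"; returns (picture, depth): 384x512x3 uint8, blue, green, red; 384x512 float32, m along the optical axis (not along the pixel's ray), 0 where there is no reading.
- arm.calibration(name): a dict with "camera_matrix" (3x3 intrinsics, pixels), "pose" (4x4, takes a point from camera to world coordinates); the wrist camera has in their place "T_tool_cam" (4x4, takes a point from camera to tool coordinates, whose origin is the TCP and whose axes are the flange's). Camera axes: x right, y down, z forward; pixel columns grow to the right and rows downward; lengths in m; the calibration is good to about 2 mm. A picture is of the moment at which its call begins: read the wrist's pose just before it. calibration takes no time and is no camera call.
- arm.finish_job(): hands the job in; it is judged then, once.
The state is a dict: "time": time; "q": joint angles; "joint_vel": joint speeds; "tau": joint torques, N m; "tool_pos": TCP position; "orientation": TCP orientation; "ft_force": force on the tool from outside, world axes, zero at the start; "moment": the same for the moment, N m; "grip_width": finger opening in m; "finger_force": force on a finger pad.
Only numpy, scipy, OpenCV 4.12 (cv2) and the standard library are available. Lean on these libraries where they do the work, as an engineer would, in place of code of your own. Each camera call takes 0.05 s, during which the arm holds its last target. There are 200 camera calls.

TASK

The drive on test has tripped with its speed lever still forward. Pull the yellow-knobbed lever on the control desk back to zero, so that it stands in the white zone, without going over into reverse; once it is there, let go of it, press the blue reset button fully down and release it. Leave the green start button, the red emergency stop and everything lying around as they are.

Things in the scene. Friction and masses are not known exactly. Their poses are not given: they have to be found in the camera images.
- desk: grey control desk fixed on the bench, 180 mm deep (x), 300 mm wide (y), top plate 85 mm above the bench. Origin at the centre of its underside; x points away from the operator, y to his left, z up. Lever in the left half; in the right half blue and green buttons at the front (blue nearer the lever) and a red mushroom stop at the back. Two dome lamps at the front are look only
- lever_hinge (a point): the lever's hinge point, 97 mm above the bench, at (0, 85, 97) mm in the desk's frame; the hinge axis is the desk's y axis
- lever_knob (a point): centre of the lever's yellow ball knob, 42 mm diameter, 135 mm from the hinge point along the lever; moves with the lever. The rod below it is 12 mm thick, steel, with a black neck up to 26 mm thick just under the ball
- lever (a joint): lever angle in rad: 0 upright (zero speed), positive leaning forward (knob towards the desk's +x, green bars on the quadrant), negative leaning back to the operator (reverse, red bars from -0.27); stops at -0.8 and 0.8. Zero is the white zone, 6 degrees (0.105 rad) either side of upright. No notch: friction of about 0.45 N m (3 to 4 N at the knob) holds it where it is left
- zero_mark (a point): middle of the white zero zone, on the crest of the black slotted quadrant in which the lever swings (half-drum of 50 mm radius about the hinge, 52 mm wide); 147 mm above the bench, straight above the hinge
- reset_top (a point): centre of the top of the blue reset button, 28 mm diameter, in a steel bezel of 44 mm, 22 mm above the top plate (107 mm above the bench); at (-40, -75) mm in the desk's frame
- reset (a joint): travel of the blue button in m: 0 out, 0.006 fully down; sprung, about 5 N to push home, comes up by itself
- start (a joint): travel of the green start button (same size and height as the blue, 50 mm to its right in the desk's frame): 0 out, 0.006 down; not to be pressed
- estop (a joint): travel of the red mushroom emergency stop (40 mm diameter, top 122 mm above the bench, at (45, -105) mm in the desk's frame): 0 out, 0.006 down; not to be pressed
- cap_a: loose black capacitor can, 64 mm diameter, 115 mm tall, standing on the bench to the right of the desk; origin at the centre of its underside
- cap_b: a second loose black capacitor can, 64 mm diameter, 115 mm tall, standing to the left of the desk; origin at the centre of its underside
- meter: loose orange hand multimeter lying on the bench, 185 x 90 x 50 mm high, left of the desk; origin at the centre of its underside, x along its length
- driver: loose yellow-handled screwdriver, 200 mm long, lying on the bench in front of the desk; x along its length
- igbt: loose cream power module, 106 x 62 x 32 mm, lying behind the desk; origin at the centre of its underside
- reel: loose grey solder reel, 58 mm diameter, 34 mm high, lying flat on the desk's top plate behind the middle; origin at the centre of its underside

How it is judged:
On the way, in this order (a step that is already met when the one before it is completed fails the run):
1. the lever stands still in the white zero zone, let go (value of joint lever between -0.105 and 0.105 rad and velocity of joint lever between -0.05 and 0.05 rad/s and contact force between the fingers and lever below 0.2 N), for 0.2 s.
2. the blue reset button is pressed fully down with the lever at zero (value of joint lever between -0.105 and 0.105 rad and value of joint reset above 0.0045 m), for 0.05 s.
At the end, for the whole second after the job is handed in: the lever stands still within 6 degrees (0.105 rad) of upright, the reset button has been pressed (at least 4.5 of its 6 mm) after that and is up again, the start button and emergency stop are up (value of joint lever between -0.105 and 0.105 rad and velocity of joint lever between -0.05 and 0.05 rad/s and value of joint each of reset, start, estop below 0.001 m); the robot touches nothing.
It fails at once if the lever is pulled over into reverse (more than 0.2 rad behind upright) (value of joint lever below -0.2 rad).
It fails at once if the reset button is pressed while the lever is out of the zero zone (value of joint reset above 0.003 m and not (value of joint lever between -0.105 and 0.105 rad)).
It fails at once if the green start button or the emergency stop is pressed (value of joint any of start, estop above 0.003 m).
It fails at once if something lying around is shifted by more than 25 mm (distance of any of cap_a, cap_b, meter, driver, igbt, reel from where it was at the start of the episode above 0.025 m).
It fails at once if a standing capacitor is tipped over (angle between any of cap_a, cap_b's own z axis and vertical above 0.5 rad).
It also fails if it takes over 40 s, if anything falls off the work surface, if the arm or the gripper's body presses on something with over 40 N, if the wrist force passes 120 N, or if a joint passes its speed limit or range.

## Working session

There is one attempt and no reset: what is moved stays moved. The work goes in short steps, Python scripts to look and compute and a tool call to move; the robot and the scene stay as the last step left them, time stands still between calls to the robot, and variables do not carry over. Pictures are saved under pics/ and viewed, at most 10 in all, crops included, and the job is handed in when it is done.

Besides the shell and the picture viewer there is one more tool, called after ">>>" as name([rows], argument=value, ...), one row to a line, values as JSON. carry_out: Moves the arm, as the interface text tells. Shifts and turns lie within -1 to 1; 1 stands for 30 mm of shift or 0.08 rad of turn. Its arguments: {"type":"object","properties":{"increments":{"type":"array","items":{"type":"array","items":{"type":"number","minimum":-1,"maximum":1}}},"hand":{"type":"number"},"newtons":{"type":"number"}},"required":["increments"]}

```bash
mkdir -p pics; cat > h.py <<'E'
import numpy as np, cv2
from workcell import arm
def shot(n,f):
    im,d=arm.grab_frame(n); cv2.imwrite('pics/'+f+'.png',im); np.save('pics/'+f+'.npy',d); return im,d
def pt(n,u,v,z):
    "depth point"
    c=arm.calibration(n);K=np.array(c['camera_matrix']);T=np.array(c['pose'])
    p=np.linalg.inv(K)@[u,v,1]*z
    return T[:3,:3]@p+T[:3,3]
def plane(n,u,v,h):
    c=arm.calibration(n);K=np.array(c['camera_matrix']);T=np.array(c['pose'])
    r=T[:3,:3]@np.linalg.inv(K)@[u,v,1]; return T[:3,3]+r*(h-T[2,3])/r[2]
E
python3 - <<'E'
from h import *
a,_=shot('scene','s0');b,_=shot('top','t0')
print(arm.read_state())
for n in('scene','top'):print(np.round(arm.calibration(n)['pose'],3))
E
```

```text
{'time': 0.1, 'q': array([ 1.33803725e+00,  2.41377307e-01,  3.84041091e-03,  1.33519447e+00,
       -3.81525075e-06,  1.57079564e+00]), 'joint_vel': array([-0.00214813, -0.00259184,  0.00375019,  0.00126818, -0.00154129,
       -0.00031459]), 'tau': array([-5.42790658e-04, -3.73140442e+01,  2.53008682e+01,  1.08855122e-02,
       -4.15740624e-05,  4.48038151e-06]), 'tool_pos': array([0.1152005 , 0.48595905, 0.23047509]), 'orientation': array([-1.10450904e-04,  1.16116607e-01,  9.93235117e-01, -9.61194776e-04]), 'ft_force': array([ 0.56543794, -0.20521003, -0.29646431]), 'moment': array([-0.023497  ,  0.02660019,  0.02554005]), 'finger_force': 0.0, 'grip_width': 0.08536194161219535}
[[-0.908  0.309 -0.283  0.85 ]
 [ 0.419  0.678 -0.604  0.636]
 [ 0.005 -0.667 -0.745  0.884]
 [ 0.     0.     0.     1.   ]]
[[-3.000e-03 -9.880e-01  1.530e-01  3.400e-01]
 [-1.000e+00  1.000e-03 -1.300e-02  7.100e-02]
 [ 1.200e-02 -1.530e-01 -9.880e-01  1.425e+00]
 [ 0.000e+00  0.000e+00  0.000e+00  1.000e+00]]
```

View pics/s0.png

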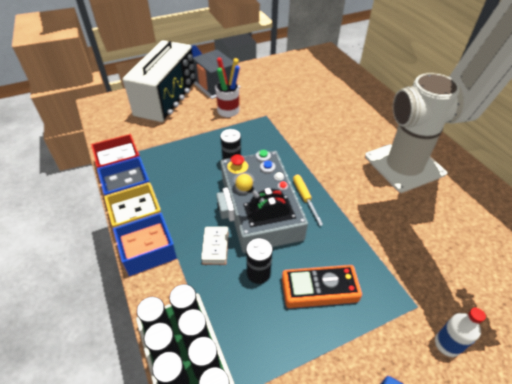

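View pics/t0.png

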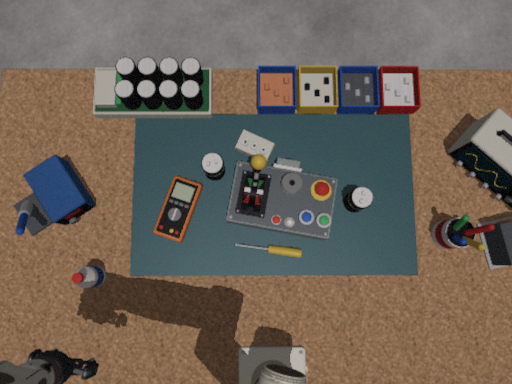

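The scene view shows the yellow knob at (244,183), and the top view shows it at (259,162). In the top view, blue is at (306,217), green at (324,220), the e-stop at (321,189) and the quadrant at (253,193).

```bash
cat >> h.py <<'E'
def blob(im,u,v,r,lo,hi):
    hsv=cv2.cvtColor(im,cv2.COLOR_BGR2HSV);m=cv2.inRange(hsv,lo,hi)
    k=np.zeros_like(m);cv2.circle(k,(u,v),r,255,-1);m&=k
    n,l,s,c=cv2.connectedComponentsWithStats(m);i=1+np.argmax(s[1:,4]);return c[i],s[i]
B=((100,120,60),(130,255,255));G=((45,80,40),(90,255,255));Y=((20,110,60),(34,255,255))
def rays(a,b):
    "closest point of two pixel rays"
    A=[];
    for n,u,v in(a,b):
        p=plane(n,u,v,0);o=np.array(arm.calibration(n)['pose'])[:3,3];d=(p-o)/np.linalg.norm(p-o);A.append((o,np.eye(3)-np.outer(d,d)))
    S=sum(P for o,P in A);x=np.linalg.solve(S,sum(P@o for o,P in A));return x,[np.linalg.norm(P@(x-o)) for o,P in A]
E
python3 - <<'E'
from h import *
a=cv2.imread('pics/s0.png');b=cv2.imread('pics/t0.png')
P={}
for nm,cs,ct,r,C,h in(('blue',(268,166),(306,217),10,B,.107),('green',(263,154),(324,220),10,G,.107),('knob',(244,183),(259,162),15,Y,.22)):
    cS,sS=blob(a,*cs,r,*C);cT,sT=blob(b,*ct,r,*C)
    print(nm,cS,sS,cT,sT);print('  plane',plane('scene',*cS,h).round(4),plane('top',*cT,h).round(4),'tri',rays(('scene',*cS),('top',*cT)))
E
```

```text
blue [267.44897959 163.85714286] [264 161   8   7  49] [306.328125 216.359375] [302 212   9   9  64]
  plane [ 0.4682 -0.0919  0.107 ] [ 0.466  -0.0964  0.107 ] tri (array([ 0.46615237, -0.09680112,  0.10210332]), [np.float64(0.00044334912113562416), np.float64(0.00044334912113569647)])
green [263.06557377 152.24590164] [259 149   9   8  61] [323.89230769 219.8       ] [320 216   9   9  65]
  plane [ 0.4579 -0.1433  0.107 ] [ 0.4563 -0.1457  0.107 ] tri (array([ 0.45650361, -0.14618132,  0.10415536]), [np.float64(2.306960228077008e-05), np.float64(2.306960228074631e-05)])
knob [243.8907563  182.28571429] [236 174  17  17 238] [257.96315789 161.71578947] [251 155  15  15 190]
  plane [0.6035 0.0483 0.22  ] [0.5988 0.0418 0.22  ] tri (array([0.60055907, 0.04152232, 0.2122967 ]), [np.float64(8.820802204939201e-05), np.float64(8.820802204941342e-05)])
```

>>> carry_out([
  [0,0,-1,0,0,-0.55],
  [0,0,-1,0,0,0],
  [-0.93,-0.57,0,0,0,0],
  [-0.93,-0.57,0,0,0,0],
  [-0.93,-0.57,0,0,0,0],
  [-0.93,-0.57,0,0,0,0],
  [-0.93,-0.57,0,0,0,0],
  [-0.93,-0.57,0,0,0,0],
  [-0.93,-0.57,0,0,0,0],
  [-0.93,-0.57,0,0,0,0],
], hand=-1)

```text
time: 1.35
tool_pos: [0.3094, 0.3093, 0.2909]
orientation: [-0.0, 0.094, 0.996, -0.0]
ft_force: [0.3, 0.6, 0.1]
grip_width: 0.0856
finger_force: 0.0
```

>>> carry_out([
  [-0.93,-0.57,0,0,0,0],
  [-0.93,-0.57,0,0,0,0],
  [-0.93,-0.57,0,0,0,0],
  [-0.93,-0.57,0,0,0,0],
  [-0.93,-0.57,0,0,0,0],
  [-0.93,-0.57,0,0,0,0],
  [-0.93,-0.57,0,0,0,0],
  [0,0,0,0,0,0],
])

```text
time: 2.35
tool_pos: [0.4792, 0.1546, 0.2904]
orientation: [-0.001, 0.096, 0.995, -0.0]
ft_force: [-0.5, 0.6, 1.3]
grip_width: 0.0854
finger_force: 0.0
```

```bash
cat >> h.py <<'E'
from scipy.spatial.transform import Rotation as R
def toolT():
    s=arm.read_state();T=np.eye(4);q=s['orientation'];T[:3,:3]=R.from_quat([q[1],q[2],q[3],q[0]]).as_matrix();T[:3,3]=s['tool_pos'];return T
def wpt(W,u,v,z=None,h=None):
    "wrist pixel to world, by depth or onto a height; W = toolT at the shot"
    c=arm.calibration('wrist');T=W@np.array(c['T_tool_cam']);r=T[:3,:3]@np.linalg.inv(np.array(c['camera_matrix']))@[u,v,1]
    return T[:3,3]+r*(z if z is not None else (h-T[2,3])/r[2])
E
python3 - <<'E'
from h import *
W=toolT();np.save('pics/w0T.npy',W);im,d=shot('wrist','w0');print(W.round(4))
c,s=blob(im,256,192,400,*Y);print(c,s,d[int(c[1]),int(c[0])],wpt(W,*c,h=.214))
c,s=blob(im,256,192,400,*B);print(c,s,wpt(W,*c,h=.107))
E
```

```text
[[-9.816e-01  1.908e-01 -1.400e-03  4.792e-01]
 [ 1.908e-01  9.816e-01 -7.000e-04  1.546e-01]
 [ 1.200e-03 -9.000e-04 -1.000e+00  2.904e-01]
 [ 0.000e+00  0.000e+00  0.000e+00  1.000e+00]]
[76.35556751 96.00053792] [  32   84   91   25 1859] 0.39171028 [0.39069038 0.05651357 0.214     ]
[ 13.01932367 199.01932367] [  0 186  29  27 621] [ 0.46443763 -0.09343565  0.107     ]
```

View pics/w0.png

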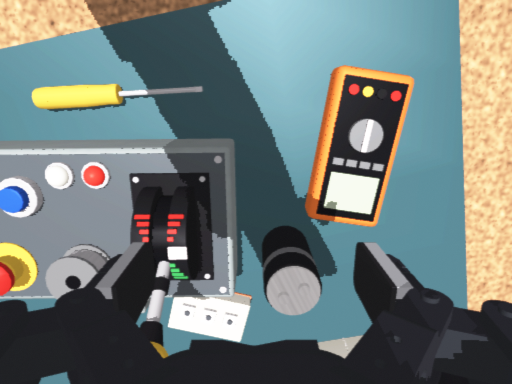

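The wrist view shows the desk's front edge running from (0,148) to (232,140), the white zone at (178,253), and the knob at about (157,350), partly hidden by the gripper. I'll check the desk's yaw and the zero mark.

```bash
python3 - <<'E'
from h import *
W=np.load('pics/w0T.npy')
a=wpt(W,5,148,h=.085);b=wpt(W,228,140,h=.085);print(a,b,np.arctan2(-(b-a)[0],(b-a)[1]))
print('zero mark',wpt(W,178,253,h=.147))
im=cv2.imread('pics/w0.png')
c,s=blob(im,157,350,25,*Y);print('knob',c,s,wpt(W,*c,h=.22))
for psi in(-.2,-.18,-.16):
    r=np.array([[np.cos(psi),-np.sin(psi)],[np.sin(psi),np.cos(psi)]])
    hg=np.array([.4655,-.095])+r@[.04,.16];print(psi,hg,r.T@(np.array([.6005,.0418])-hg))
E
```

```text
[ 0.41381295 -0.0981919   0.085     ] [0.44961244 0.13167031 0.085     ] -0.15450206425239904
zero mark [0.53704027 0.06994827 0.147     ]
knob [159.44029851 349.14179104] [150 341  18  18 134] [0.58014641 0.06081719 0.22      ]
-0.2 [0.53648976 0.05386388] [0.06513102 0.00089347]
-0.18 [0.53349848 0.05525381] [ 0.06832765 -0.00124119]
-0.16 [0.53048    0.05658364] [ 0.07148095 -0.00343935]
```

>>> carry_out([
  [-0.94,-0.58,0,0,0,0],
  [-0.94,-0.58,0,0,0,0],
  [-0.94,-0.58,0,0,0,0],
  [-0.94,-0.58,0,0,0,0],
  [-0.93,-0.59,0,0,0,0],
  [0,0,0.8,0,0,0],
  [0,0,0.9,0,0,0],
  [0,0,0.8,0,0,0],
  [0,0,0.7,0,0,0],
  [0,0,0,0,0,0],
])

```text
time: 3.65
tool_pos: [0.5981, 0.0448, 0.1933]
orientation: [-0.003, 0.094, 0.996, -0.0]
ft_force: [0.1, 0.2, -0.2]
grip_width: 0.0852
finger_force: 0.0
```

```bash
python3 - <<'E'
from h import *
s=arm.read_state();print(s['tool_pos'],s['ft_force'])
a,_=shot('scene','s1');shot('wrist','w1')
cv2.imwrite('pics/s1c.png',cv2.resize(a[120:260,160:330],None,fx=4,fy=4,interpolation=cv2.INTER_CUBIC))
E
```

```text
[0.59807516 0.04479733 0.19329767] [ 0.14147861  0.20578678 -0.2234225 ]
```

View pics/s1c.png

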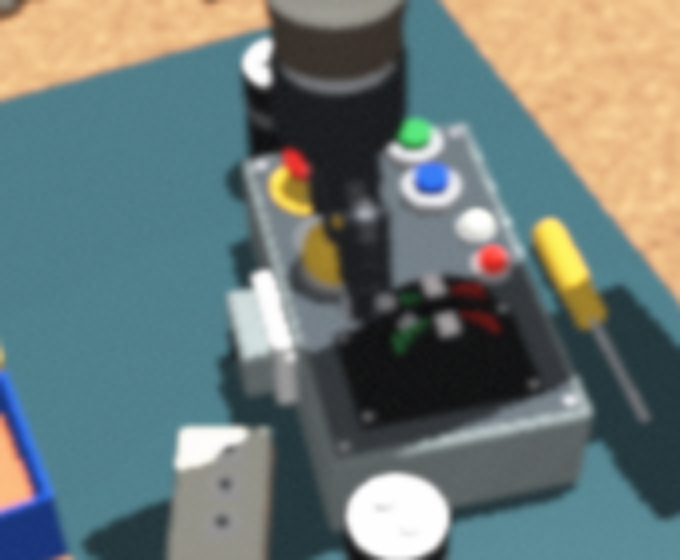

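The crop shows the knob at (335,250) between the fingers, with the fingers about 5–8 mm too near the robot. I'll shift slightly forward and close.

>>> carry_out([
  [-0.2,-0.05,0,0,0,0],
  [0,0,0,0,0,0],
])

```text
time: 4.0
tool_pos: [0.6067, 0.0412, 0.1963]
orientation: [0.001, 0.094, 0.996, 0.0]
ft_force: [0.1, 0.5, 0.4]
grip_width: 0.0855
finger_force: 0.0
```

>>> carry_out([
  [0,0,0,0,0,0],
  [0,0,0,0,0,0],
  [0,0,0,0,0,0],
  [0,0,0,0,0,0],
  [0,0,0,0,0,0],
  [0,0,0,0,0,0],
], hand=1, newtons=20)

```text
time: 4.75
tool_pos: [0.6057, 0.0399, 0.1957]
orientation: [0.0, 0.095, 0.996, -0.001]
ft_force: [-1.0, -5.6, 3.0]
grip_width: 0.0408
finger_force: 20.5
```

>>> carry_out([
  [0.26,0,-0.13,0,0,0],
  [0.26,0,-0.12,0,0,0],
  [0.27,0,-0.1,0,0,0],
  [0.28,0,-0.09,0,0,0],
  [0.28,0,-0.06,0,0,0],
  [0.29,0,-0.05,0,0,0],
  [0,0,0,0,0,0],
])

```text
time: 5.62
tool_pos: [0.5578, 0.0488, 0.2127]
orientation: [0.001, 0.095, 0.995, -0.002]
ft_force: [0.5, -7.0, 3.7]
grip_width: 0.0406
finger_force: 20.8
```

```bash
python3 - <<'E'
from h import *
s=arm.read_state();print(s['tool_pos'],s['ft_force'])
a,_=shot('scene','s2')
cv2.imwrite('pics/s2c.png',cv2.resize(a[120:260,160:330],None,fx=4,fy=4,interpolation=cv2.INTER_CUBIC))
E
```

```text
[0.55779334 0.04876861 0.21265297] [ 0.52865784 -6.9839791   3.72761937]
```

View pics/s2c.png

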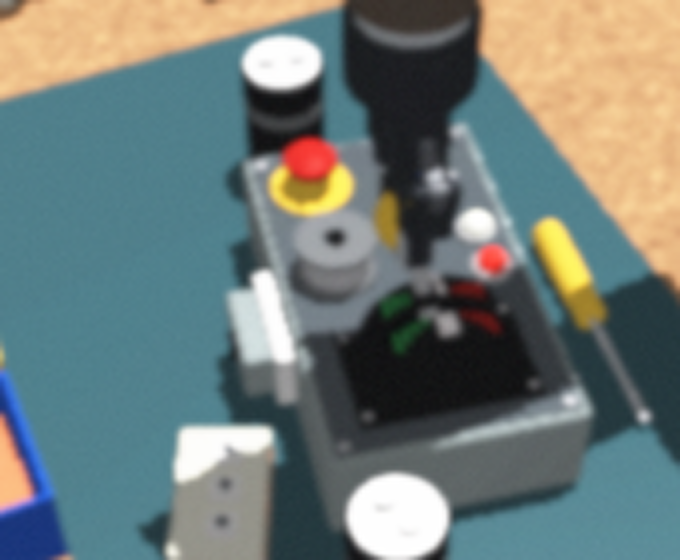

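The rod at (425,285) is just short of the white patches at about (445,320), so I'll finish the arc and then release.

>>> carry_out([
  [0.28,0,-0.03,0,0,0],
  [0.28,0,-0.01,0,0,0],
  [0,0,0,0,0,0],
  [0,0,0,0,0,0],
])

```text
time: 6.18
tool_pos: [0.5416, 0.0518, 0.2142]
orientation: [0.002, 0.095, 0.995, -0.002]
ft_force: [-0.7, -7.1, 4.8]
grip_width: 0.0403
finger_force: 21.0
```

>>> carry_out([
  [0,0,0,0,0,0],
  [0,0,0,0,0,0],
  [0,0,0,0,0,0],
  [0,0,0,0,0,0],
  [0,0,0,0,0,0],
  [0,0,-0.5,0,0,0],
  [0,0,-1,0,0,0],
  [0,0,-1,0,0,0],
  [0,0,-1,0,0,0],
  [0,0,0,0,0,0],
], hand=-1)

```text
time: 7.42
tool_pos: [0.5424, 0.0538, 0.3219]
orientation: [0.004, 0.094, 0.996, 0.001]
ft_force: [-0.4, 0.1, -0.3]
grip_width: 0.0854
finger_force: 0.0
```

```bash
python3 - <<'E'
from h import *
W=toolT();print(W.round(4));shot('wrist','w3')
a,_=shot('scene','s3');b,_=shot('top','t3')
cS,s=blob(a,256,175,22,*Y);print(cS,s,plane('scene',*cS,.232))
cv2.imwrite('pics/s3c.png',cv2.resize(a[120:260,160:330],None,fx=4,fy=4,interpolation=cv2.INTER_CUBIC))
E
```

```text
[[-9.822e-01  1.877e-01  7.300e-03  5.424e-01]
 [ 1.877e-01  9.822e-01  8.000e-04  5.380e-02]
 [-7.000e-03  2.200e-03 -1.000e+00  3.219e-01]
 [ 0.000e+00  0.000e+00  0.000e+00  1.000e+00]]
[267.44607843 173.41666667] [260 166  16  17 204] [0.54429141 0.05530728 0.232     ]
```

View pics/s3c.png

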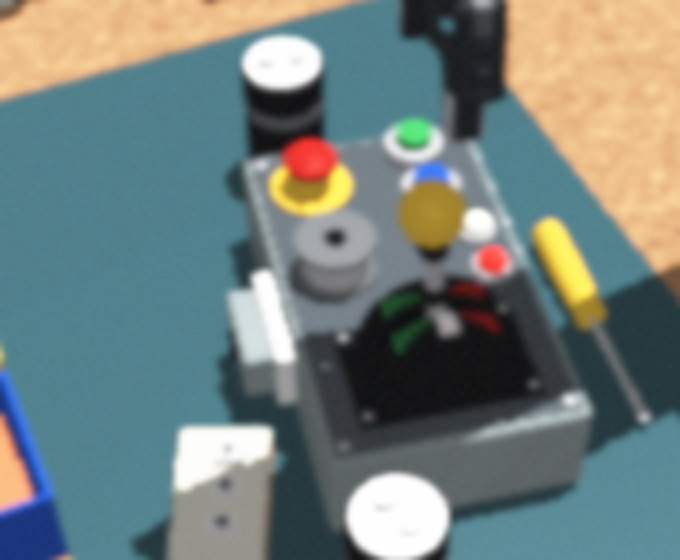

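The knob at (432,215) and the rod at (432,275) are at the white band. I'll move to above the reset with the fingers shut, then check the lever with a clear top view.

>>> carry_out([
  [0.26,-0.9,0,0,0,0],
  [0.26,-0.9,0,0,0,0],
  [0.26,-0.9,0,0,0,0],
  [0.26,-0.9,0,0,0,0],
  [0.26,-0.9,0,0,0,0],
  [0.25,-0.86,0,0,0,0],
  [0,0,0.8,0,0,0],
  [0,0,0.8,0,0,0],
  [0,0,0,0,0,0],
], hand=1)

```text
time: 8.7
tool_pos: [0.463, -0.0953, 0.2674]
orientation: [-0.003, 0.094, 0.996, 0.0]
ft_force: [-0.2, -0.3, 0.2]
grip_width: 0.0
finger_force: 0.0
```

```bash
python3 - <<'E'
from h import *
W=toolT();print(W.round(4));im,_=shot('wrist','w4')
for n,c in(('blue',B),('green',G)):
    p,s=blob(im,256,192,400,*c);print(n,p,s,wpt(W,*p,h=.107))
a,_=shot('scene','s4');b,_=shot('top','t4')
cS,s=blob(a,267,173,18,*Y);cT,t=blob(b,262,183,22,*Y);print(cS,cT,t,plane('scene',*cS,.232),plane('top',*cT,.232),rays(('scene',*cS),('top',*cT)))
k=lambda x,r:cv2.resize(x,None,fx=r,fy=r,interpolation=cv2.INTER_CUBIC)
cv2.imwrite('pics/m4.png',np.vstack([k(b[155:245,220:345],6)[:540,:750]]))
E
```

```text
[[-9.821e-01  1.880e-01 -6.300e-03  4.630e-01]
 [ 1.880e-01  9.822e-01  1.300e-03 -9.530e-02]
 [ 6.400e-03  1.000e-04 -1.000e+00  2.674e-01]
 [ 0.000e+00  0.000e+00  0.000e+00  1.000e+00]]
blue [252.59259259 174.8117284 ] [239 161  28  29 648] [ 0.4635676 -0.0977463  0.107    ]
green [199.36666667 175.16969697] [185 161  29  29 660] [ 0.45470481 -0.14626276  0.107     ]
[267.6        173.19591837] [254.32394366 182.11737089] [246 174  17  17 213] [0.54362173 0.05478306 0.232     ] [0.54266167 0.0516372  0.232     ] (array([0.54269709, 0.05190493, 0.22919903]), [np.float64(0.0005336165267385364), np.float64(0.0005336165267385264)])
```

View pics/m4.png

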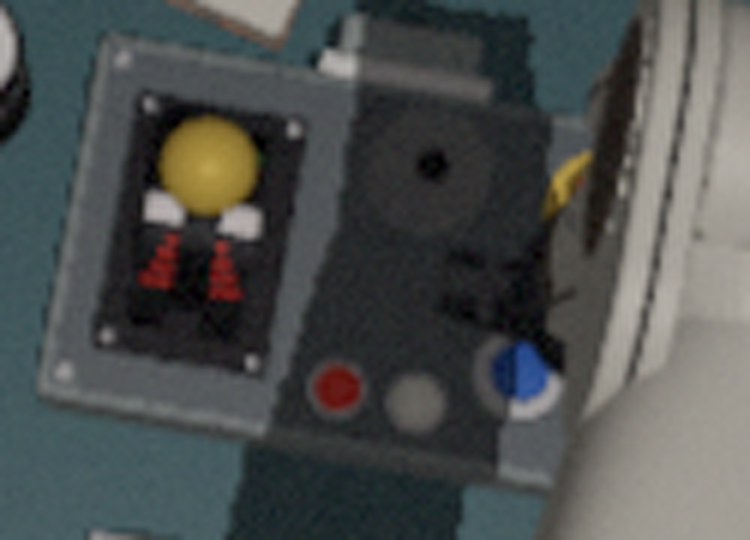

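View pics/w4.png

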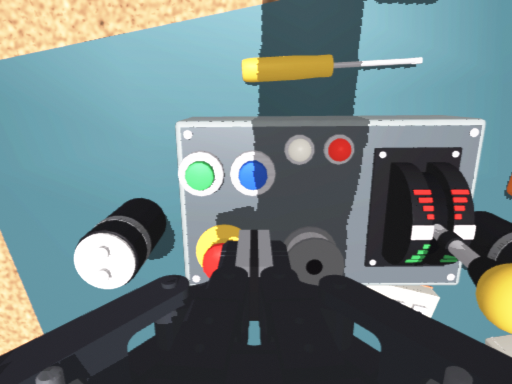

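The top crop shows white patches at (163,209) and (240,222), with the knob at (208,165). The wrist view shows blue at (253,175) and green at (200,175), square to the tool. Next I'll compare the zero mark with the knob.

```bash
python3 - <<'E'
from h import *
f=lambda x,y,h:plane('top',220+x/6-.4,155+y/6-.4,h)
L,Rr=f(163,209,.146),f(240,222,.146);z=(L+Rr)/2;print(L,Rr,z)
c1=[f(*p,.085) for p in((124,58),(294,130),(251,362),(64,372),(150,104),(106,335))];print(np.round(c1,4))
print('quadrant plate centre',(c1[4]+c1[1]+c1[2]+c1[5])/4)
k=np.array([.5427,.0518])
for psi in(-.2,-.18,-.16):
    e=np.array([np.cos(psi),np.sin(psi)]);print(psi,e@(k-z[:2])/.135)
E
```

```text
[0.5368453  0.07112119 0.146     ] [0.53079235 0.03583428 0.146     ] [0.53381882 0.05347774 0.146     ]
[[0.6202 0.09   0.085 ]
 [0.5848 0.0079 0.085 ]
 [0.4724 0.0293 0.085 ]
 [0.4678 0.1183 0.085 ]
 [0.5975 0.0774 0.085 ]
 [0.4854 0.0984 0.085 ]]
quadrant plate centre [0.53503875 0.05322261 0.085     ]
-0.2 0.06694414401688652
-0.18 0.06694855031573634
-0.16 0.06692617808709528
```

The lever stands at about +0.06 rad, inside the zone but off-centre. I'll re-grip and take it about 8 mm further back for margin.

>>> carry_out([
  [0,0,-0.8,0,0,0],
  [0,0,-0.8,0,0,0],
  [-0.26,0.9,0,0,0,0],
  [-0.26,0.9,0,0,0,0],
  [-0.26,0.9,0,0,0,0],
  [-0.26,0.9,0,0,0,0],
  [-0.26,0.9,0,0,0,0],
  [-0.25,0.86,0,0,0,0],
  [0,0,0,0,0,0],
  [0,0,0,0,0,0],
], hand=-1)

```text
time: 10.1
tool_pos: [0.5409, 0.0534, 0.3186]
orientation: [0.0, 0.094, 0.996, -0.0]
ft_force: [0.1, 0.2, 0.2]
grip_width: 0.0853
finger_force: 0.0
```

>>> carry_out([
  [0,0,0.9,0,0,0],
  [0,0,0.9,0,0,0],
  [0,0,0.9,0,0,0],
  [0,0,0.8,0,0,0],
  [0,0,0,0,0,0],
])

```text
time: 10.72
tool_pos: [0.5392, 0.0526, 0.2117]
orientation: [-0.002, 0.095, 0.995, -0.0]
ft_force: [0.4, 0.2, 0.1]
grip_width: 0.0852
finger_force: 0.0
```

>>> carry_out([
  [0,0,0,0,0,0],
  [0,0,0,0,0,0],
  [0,0,0,0,0,0],
  [0,0,0,0,0,0],
  [0,0,0,0,0,0],
  [0,0,0,0,0,0],
], hand=1)

```text
time: 11.48
tool_pos: [0.5414, 0.0518, 0.2147]
orientation: [0.001, 0.095, 0.995, -0.002]
ft_force: [-1.0, -5.0, 4.1]
grip_width: 0.0409
finger_force: 20.1
```

>>> carry_out([
  [0.14,0,0,0,0,0],
  [0.13,0,0,0,0,0],
  [0,0,0,0,0,0],
  [0,0,0,0,0,0],
])

```text
time: 11.98
tool_pos: [0.5346, 0.053, 0.215]
orientation: [0.003, 0.095, 0.995, -0.002]
ft_force: [0.4, -5.7, 3.9]
grip_width: 0.0406
finger_force: 20.1
```

>>> carry_out([
  [0,0,0,0,0,0],
  [0,0,0,0,0,0],
  [0,0,0,0,0,0],
  [0,0,0,0,0,0],
  [0,0,0,0,0,0],
  [0,0,-0.5,0,0,0],
  [0,0,-1,0,0,0],
  [0,0,-1,0,0,0],
  [0,0,-1,0,0,0],
  [0,0,0,0,0,0],
], hand=-1)

```text
time: 13.22
tool_pos: [0.5344, 0.0553, 0.3218]
orientation: [0.003, 0.094, 0.996, 0.001]
ft_force: [0.5, 0.0, -1.0]
grip_width: 0.0853
finger_force: 0.0
```

>>> carry_out([
  [0.17,-0.9,0,0,0,0],
  [0.17,-0.9,0,0,0,0],
  [0.17,-0.9,0,0,0,0],
  [0.17,-0.9,0,0,0,0],
  [0.17,-0.9,0,0,0,0],
  [0.17,-0.86,0,0,0,0],
  [0,0,0.8,0,0,0],
  [0,0,0.8,0,0,0],
  [0,0,0,0,0,0],
], hand=1)

```text
time: 14.35
tool_pos: [0.471, -0.0968, 0.268]
orientation: [-0.003, 0.094, 0.996, 0.0]
ft_force: [0.3, 0.3, -1.1]
grip_width: 0.0
finger_force: 0.0
```

```bash
python3 - <<'E'
from h import *
print(toolT().round(4))
a,_=shot('scene','s5');b,_=shot('top','t5')
cS,s=blob(a,269,172,18,*Y);cT,t=blob(b,254,184,22,*Y);x,e=rays(('scene',*cS),('top',*cT));print(s,t,x,e,'theta',np.array([.982,-.18])@(x[:2]-[.534,.0535])/.135)
E
```

```text
[[-9.822e-01  1.879e-01 -5.000e-03  4.710e-01]
 [ 1.879e-01  9.822e-01  1.000e-03 -9.680e-02]
 [ 5.100e-03  1.000e-04 -1.000e+00  2.680e-01]
 [ 0.000e+00  0.000e+00  0.000e+00  1.000e+00]]
[262 164  18  18 248] [246 177  17  17 210] [0.53596829 0.05301317 0.23004622] [np.float64(0.0005848408700979965), np.float64(0.0005848408700977801)] theta 0.014966593712864412
```

>>> carry_out([
  [0.17,0,0.9,0,0,0],
  [0,0,0.9,0,0,0],
  [0,0,0.9,0,0,0],
  [0,0,0.9,0,0,0],
  [0,0,0.9,0,0,0],
  [0,0,0.4,0,0,0],
  [0,0,0,0,0,0],
])

```text
time: 15.32
tool_pos: [0.4678, -0.096, 0.1232]
orientation: [-0.0, 0.094, 0.996, -0.0]
ft_force: [-0.7, 0.4, -0.1]
grip_width: -0.0003
finger_force: 0.0
```

>>> carry_out([
  [0,0,0.2,0,0,0],
  [0,0,0.2,0,0,0],
  [0,0,0.2,0,0,0],
  [0,0,0.1,0,0,0],
  [0,0,0,0,0,0],
])

```text
time: 15.95
tool_pos: [0.4681, -0.0961, 0.1024]
orientation: [0.0, 0.094, 0.996, -0.0]
ft_force: [0.1, -0.2, 4.0]
grip_width: -0.0001
finger_force: 2.0
```

>>> carry_out([
  [0,0,0.07,0,0,0],
  [0,0,0.07,0,0,0],
  [0,0,0,0,0,0],
])

```text
time: 16.32
tool_pos: [0.4682, -0.0962, 0.1008]
orientation: [0.001, 0.094, 0.996, -0.0]
ft_force: [-6.7, 0.5, 22.9]
grip_width: 0.0002
finger_force: 11.0
```

At 22.9 N the button is on its stop, so I'll retract.

>>> carry_out([
  [0,0,-0.3,0,0,0],
  [0,0,-0.9,0,0,0],
  [0,0,-0.9,0,0,0],
  [0,0,-0.9,0,0,0],
  [0,0,-0.9,0,0,0],
  [0,0,-0.9,0,0,0],
  [0,0,0,0,0,0],
  [0,0,0,0,0,0],
])

```text
time: 17.32
tool_pos: [0.467, -0.0959, 0.2406]
orientation: [-0.001, 0.094, 0.996, 0.0]
ft_force: [-0.3, 0.5, -0.2]
grip_width: 0.0
finger_force: 0.0
```

```bash
python3 - <<'E'
from h import *
a,_=shot('scene','s6');b,_=shot('top','t6')
cS,s=blob(a,269,172,18,*Y);cT,t=blob(b,254,184,22,*Y);x,e=rays(('scene',*cS),('top',*cT));th=np.array([.982,-.18])@(x[:2]-[.534,.0535])/.135;print(th,arm.read_state()['ft_force'])
if abs(th)<.06: print(arm.finish_job())
E
```

```text
0.014393752183264328 [ 0.20144152 -0.38079963 -0.75204437]
the job is handed in; nothing more can be done
None
```

I pulled the lever back to about 0.014 rad from upright (measured in the camera views), let go of it, pressed the blue reset to its stop and released it, then handed the job in at about 17 s; no verdict was returned.

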